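# Catch the thread of a craft tub's lid

### The job

The grey lid with the bar grip lies on the tub in the wooden cradle without having caught its thread. Leaving it on the tub, turn it backward (counter-clockwise from above) until it drops into the thread start, then turn it forward (clockwise) until it is fully home, and let go. Leave everything else on the table where it is.

Things in the scene. Friction and masses are not known exactly. Their poses are not given: they have to be found in the camera images.
- lid: Grey screw lid lying loose on the tub, 0.1 to 0.17 kg: a cap 92 mm across, 23.5 mm high, with a straight bar grip on its flat top. Origin on its axis at the skirt's lower edge, z up, x along the bar. The bar is 60 mm long (x), 10 mm thick (y), from 23.5 to 46.5 mm above the origin. Origin's height over the table: 115.5 mm at first, 107 mm once dropped in the thread start, 103 mm fully home.
- lid_grip (a point): Middle of the bar, on the lid's axis, 34.5 mm above the lid's origin; axes as the lid's. Forward (clockwise from above) the lid now only jams. Turned backward 15 to 55 degrees it drops 8 mm by its own weight, if not held up; the angle differs every time and the thread cannot be seen. It can go 17 degrees further back to a stop.
- lid_top (a point): Centre of the cap's flat top, 23.5 mm above the lid's origin. After the drop, turning forward sinks the lid 4 mm more: it is home 40 to 60 degrees on from where it dropped or was turned back to, and meets a firm stop up to 13 degrees further. It turns easily, with about 1.5 mm of side play.
- tub: White round tub, 92 mm across, shoulder 100 mm above the table, held fast in a square wooden cradle (130 by 130 by 30 mm); it cannot move or turn. Origin on the tub's axis at table height, z up. Its yaw says nothing of where the thread starts.
- coral_bowl: terracotta-coloured bowl, rim 136 mm across, 58 mm high, near the tub; a bystander, origin under its middle
- blue_bowl: blue bowl, rim 136 mm across, 58 mm high, off to the robot's right; a bystander, origin under its middle
- dropper_a: green glass dropper bottle, 32 mm across, 85 mm high, near the tub; a bystander, origin under its middle
- dropper_b: white dropper bottle, 32 mm across, 85 mm high, near the tub; a bystander, origin under its middle
- cutter_a: steel cutter with three lobes, about 55 mm across, 22 mm high, near the tub; a bystander, origin under its middle
- cutter_b: steel cutter with four lobes, about 55 mm across, 22 mm high, off to the robot's left; a bystander, origin under its middle
- spoon: wooden spoon, about 200 mm long, lying off to the robot's left; a bystander, origin under its middle
- pot: small closed grey pot with a white flat cap, 72 mm across, 75 mm high, off to the robot's right; a bystander, origin under its middle

How it is judged (in metres and radians):
On the way:
1. the lid has dropped into the thread start (its origin less than 109 mm above the table, level) (height (world z) of lid below 0.109 m and angle between lid's own z axis and vertical below 0.06 rad), for 0.1 s.
At the end, for the whole second after the job is handed in: The lid is screwed fully home: its origin no more than 104.5 mm above the table (home is 103), level within 0.05 rad, within 5 mm of the tub's axis, and at rest (height (world z) of lid below 0.1045 m and angle between lid's own z axis and vertical below 0.05 rad and horizontal distance between lid and tub below 0.005 m and linear speed of lid below 0.01 m/s and angular speed of lid below 0.1 rad/s); the robot touches nothing.
It fails at once if the lid is lifted off the tub (origin above 128 mm) (height (world z) of lid above 0.128 m).
It fails at once if a bystander is moved by more than 30 mm (distance of any of coral_bowl, blue_bowl, dropper_a, dropper_b, cutter_a, cutter_b, spoon, pot from where it was at the start of the episode above 0.03 m).
It also fails if it takes over 38 s, if anything falls off the work surface, if the arm or the gripper's body presses on something with over 40 N, if the wrist force passes 120 N, or if a joint passes its speed limit or range.

### The arm

A 6-joint arm with a two-finger parallel gripper is mounted at the origin on the work surface. World frame = base frame: x ahead of the robot, y to its left, z up, the work surface at z = 0. Lengths are in mm, angles in degrees, forces in N, time in s.
With the tool pointing down it reaches from about 300 to 850 mm from the base axis. Payload 4.2 kg.
Tool frame: the origin (TCP) lies on the centre line of the jaws, within the pads' length; the fingertips stand 11 mm ahead of it and the grasp point (between the pads) lies 8 mm behind it; z points along the fingers, y is the line along which they close (so a half turn about z gives the same grasp; the last joint's range is limited). The gripper opens to 91 mm and grips with 3 to 60 N. Pads are 32 mm wide; open, the fingers measure 118 mm over their backs; the gripper's body (76 mm by 178 mm) begins 60 mm behind the grasp point.
Start: joints at [74.828, 18.312, 89.639, -0, 72.044, -1.146], TCP at [139.359, 557.872, 224.976] pointing down, gripper open.
Joint ranges: [-177.97, 177.97], [-48.28, 115.42], [12.27, 149.76], [-77.06, 257.06], [2.81, 150.46], [-146.56, 146.56]. Speed limits (degrees/s): [147.25, 147.25, 180, 180, 180, 180].

### API

Orientations are given as [roll, pitch, yaw] about the fixed x, y, z axes, in that order (R = Rz(yaw) Ry(pitch) Rx(roll)).
In Python, from workcell import env, grab_frame, camera_model, models gives the robot as it stands.
- The arm moves only by the shell command python3 -m crank 'ROWS' [FORCE]. ROWS is text: rows parted by semicolons, each of 7 numbers parted by spaces: the closure, from -1 (fully open) to 1 (shut), so that 0 is half open, then the shift along the tool's x, y, z in mm, then the turn, a rotation vector about the tool's x, y, z in degrees. A call has 1 to 10 rows; each row shifts and turns the commanded pose from where the row before left it, along the tool's axes as they then stand; what a row does not reach is not made up. A row lasts 1/8 s, in which the tool goes at most 62.5 mm and 10.7 degrees, less where a joint would pass 70% of its speed; a pose out of reach is approached as far as the arm can. A call is refused whole if a number of a shift passes 62.5 or a number of a turn 10.7, either way. A call with a gripper value outside its range is refused whole. The fingers move at their own pace and stop on an object; FORCE is the grip in N (left out, the last holds). Time passes only in rows, so rows that do not move let the fingers close. It gives the time, the measured TCP pose, the force, the opening and the grip force at its end, in the units of the state.
- env.state(): the state, without advancing time (a new reading comes with each control period).
- grab_frame(name): name is "scene" or "top"; returns the picture (384x512x3 uint8, blue, green, red); there is no depth.
- camera_model(name): a dict with "K" (3x3 intrinsics, pixels), "k1" (the pictures are not rectified: a ray, as slopes to the right and down, at radius r is drawn at 1 + k1 r^2 times it, then the intrinsics apply), "R" (3x3) and "t" (3): a world point X has camera coordinates R X + t. Camera axes: x right, y down, z forward; pixel columns grow to the right and rows downward; lengths in mm; the calibration is good to about 2 mm. A picture is of the moment at which its call begins. camera_model takes no time and is no camera call.
- env.job_done(): hands the job in; it is judged then, once.
Trained networks look in the newest picture that a camera, given by its name, has taken for a name from the list of things; names that differ only in an ending like _2 or _b are one class to them, and where a whole thing is asked for, a point or a joint stands for the part that bears it (a point fixed in the world has none). Each returns a list of dicts, best first, with "p" (0 to 1); they miss things now and then, are a little off and sometimes report something else, mostly with a low value. They report only what shows in the picture. A call takes as long as a camera call.
- models.search_frame(name, camera): "point" ([x, y, z] in mm, in world coordinates, good to about 4 mm: the middle of the surface that is visible of it).
The state is a dict: "time_s": time; "qpos": joint angles; "qvel": joint speeds; "effort": joint torques, N m; "ee_pos": TCP position; "ee_rot": TCP orientation; "force": force on the tool from outside, world axes, zero at the start; "torque": the same for the moment, N m; "gripper_width": finger opening in mm; "gripper_force": force on a finger pad.
Only numpy, scipy, OpenCV 4.12 (cv2) and the standard library are available. Lean on these libraries where they do the work, as an engineer would, in place of code of your own. Each camera call takes 0.05 s, during which the arm holds its last target. There are 200 camera calls.

## Working session

There is one attempt and no reset: what is moved stays moved. The work goes in short steps, Python scripts to look and compute and a shell command to move; the robot and the scene stay as the last step left them, time stands still between calls to the robot, and variables do not carry over. Pictures are saved under pics/ and viewed, at most 10 in all, crops included, and the job is handed in when it is done.

```bash
mkdir -p pics; python3 - <<'E'
from workcell import env, grab_frame, camera_model, models
import cv2,numpy as np
for n in ("scene","top"):
    f=grab_frame(n); cv2.imwrite(f"pics/{n}0.png",f)
    m=camera_model(n); R=np.array(m["R"]);t=np.array(m["t"]); print(n,m["K"],m["k1"],(-R.T@t).round(0))
for w in ("lid","lid_grip","lid_top","tub"):
    print(w,[(np.round(d["point"],1).tolist(),round(d["p"],2)) for d in models.search_frame(w,"top")][:3],[(np.round(d["point"],1).tolist(),round(d["p"],2)) for d in models.search_frame(w,"scene")][:3])
s=env.state();print(s["time_s"],s["ee_pos"],s["ee_rot"],s["force"],s["gripper_width"])
E
```

```text
scene [[404.90381236   0.         259.83507359]
 [  0.         404.90381236 196.43012687]
 [  0.           0.           1.        ]] -0.08290134838987187 [1189.  750.  990.]
top [[349.06581111   0.         259.00801228]
 [  0.         349.06581111 187.99474036]
 [  0.           0.           1.        ]] 0.020053998176262057 [ 444.   -4. 1049.]
lid [([528.8, -14.9, 140.6], 0.64), ([500.6, -6.4, 30.0], 0.46)] [([542.4, -3.8, 142.1], 0.63)]
lid_grip [([525.8, -15.9, 140.2], 0.86)] [([538.4, -1.1, 139.1], 0.69)]
lid_top [([529.1, -14.7, 138.4], 0.87)] [([541.2, -0.2, 141.0], 0.96), ([444.3, -184.6, 18.5], 0.65)]
tub [([499.2, -5.1, 27.0], 0.91)] [([564.7, 22.6, 32.2], 0.73)]
0.5 [139.33347253 557.83654099 224.92636231] [-1.79997925e+02 -1.07524160e-03  1.65975648e+02] [ 0.41227938 -1.01650036  0.061353  ] 91.05011714425947
```

View pics/top0.png

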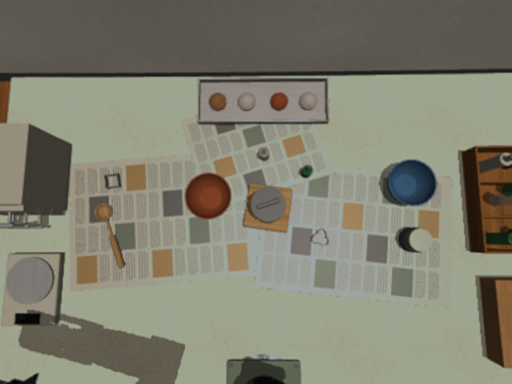

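View pics/scene0.png

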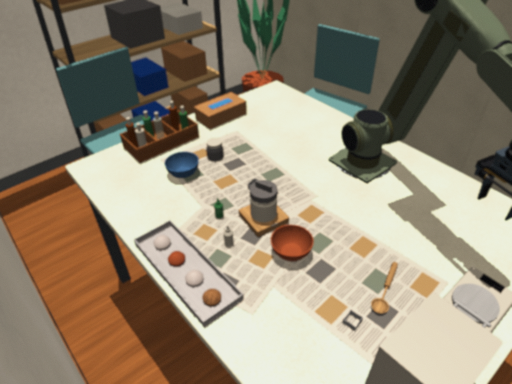

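The top view shows the lid at about (267,204), with its bar running slightly up to the right. The coral bowl is at (208,196), the droppers at (264,154) and (306,171), and the cutter at (319,237). The two cameras disagree by about 13 mm, so I'll measure from pixels.

```bash
cat > h.py <<'E'
import numpy as np,cv2
from workcell import camera_model
def ray(n,uv,z):
    m=camera_model(n);K=np.array(m["K"]);R=np.array(m["R"]);t=np.array(m["t"])
    d=np.linalg.inv(K)@[uv[0],uv[1],1]; x=d[:2].copy()
    for _ in range(20): x=d[:2]/(1+m["k1"]*(x@x))
    v=R.T@[x[0],x[1],1]; c=-R.T@t
    return c+v*(z-c[2])/v[2]
def proj(n,X):
    m=camera_model(n);K=np.array(m["K"]);p=np.array(m["R"])@X+np.array(m["t"]);x=p[:2]/p[2];x=x*(1+m["k1"]*(x@x))
    return K[:2,:2]@x+K[:2,2]
E
python3 - <<'E'
from h import *
a=cv2.imread("pics/top0.png");b=cv2.imread("pics/scene0.png")
def circ(img,n,c,z,s,o,col):
    for k in np.linspace(0,2*np.pi,60):
        u=proj(n,np.array([c[0]+46*np.cos(k),c[1]+46*np.sin(k),z])); q=((u-o+.5)*s).astype(int); cv2.circle(img,tuple(int(i) for i in q),1,col,-1)
A=cv2.resize(a[175:240,235:300],None,fx=6,fy=6,interpolation=cv2.INTER_CUBIC)
B=cv2.resize(b[170:235,230:295],None,fx=6,fy=6,interpolation=cv2.INTER_CUBIC)
for c,col in(((529,-15),(0,0,255)),((541,-2),(0,255,0))):
    circ(A,"top",c,139,6,np.array([235,175]),col);circ(B,"scene",c,139,6,np.array([230,170]),col)
cv2.imwrite("pics/ab.png",np.hstack([A,B]))
E
```

```text
(no output)
```

View pics/ab.png

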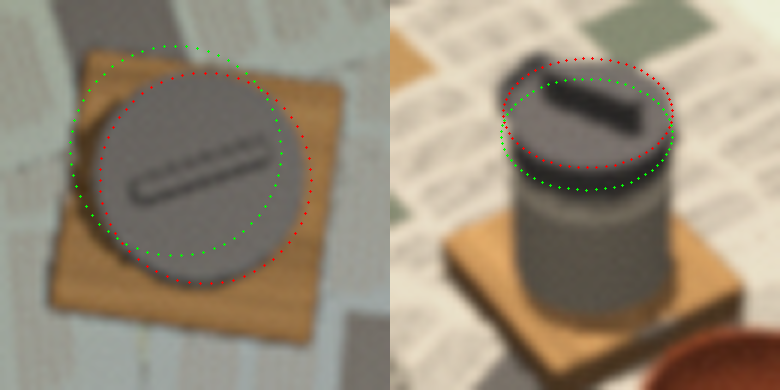

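Red, at about (529,-15), fits both views, and the true centre sits slightly further left. The bar's edges in the top crop run from about (135,183) to (262,138) and from (145,203) to (268,160). I'll work out the centre and yaw from those while starting the approach.

```bash
python3 - <<'E'
from h import *
f=lambda p:ray("top",np.array(p)/6+[235,175]-.5/1,z)
z=139; print("c",f((200,178)))
for z,p,q in((162,(135,183),(262,138)),(139,(145,203),(268,160))):
    P,Q=f(p),f(q);d=Q-P;print(P.round(1),Q.round(1),np.linalg.norm(d),np.degrees(np.arctan2(d[1],d[0])))
E
python3 -m crank '-1 -44 -39 0 0 0 0;-1 -44 -39 0 0 0 0;-1 -44 -39 0 0 0 0;-1 -44 -39 0 0 0 0;-1 -44 -39 0 0 0 0;-1 -44 -39 0 0 0 0;-1 -44 -39 0 0 0 0;-1 -44 -39 0 0 0 0;-1 -44 -39 0 0 0 0;-1 -44 -39 0 0 0 0'
```

```text
c [528.92396122 -12.60193536 139.        ]
[524.7  15.2 162. ] [543.8 -38.8 162. ] 57.34136221959336 -70.52838703497156
[518.1  11.4 139. ] [536.7 -42.3 139. ] 56.806503587632974 -70.78921160875916
time_s: 1.75
ee_pos: [472.7, 71.1, 225.3]
ee_rot: [180.0, 0.1, 166.0]
force: [0.3, 0.1, 0.3]
gripper_width: 91.2
gripper_force: 0.0
```

```bash
python3 -m crank '-1 -37.5 -34 0 0 0 0;-1 -37.5 -34 0 0 0 0;-1 0 0 7 0 0 9.45;-1 0 0 7 0 0 9.45;-1 0 0 7 0 0 9.45;-1 0 0 7 0 0 9.45;-1 0 0 7 0 0 9.45;-1 0 0 0 0 0 9.45;-1 0 0 0 0 0 0'
python3 - <<'E'
from h import *
from workcell import grab_frame
b=grab_frame("scene");cv2.imwrite("pics/s1.png",cv2.resize(b[100:230,190:320],None,fx=4,fy=4,interpolation=cv2.INTER_CUBIC))
E
```

```text
time_s: 2.88
ee_pos: [528.0, -11.3, 189.9]
ee_rot: [180.0, -0.0, 109.4]
force: [0.7, 0.6, 0.7]
gripper_width: 91.3
gripper_force: 0.0
```

View pics/s1.png

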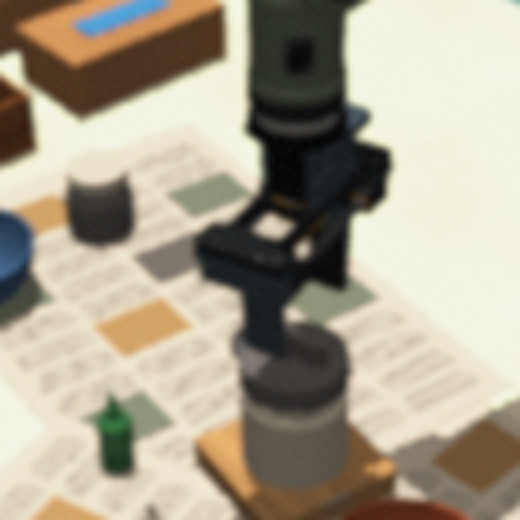

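The gripper stands above the lid with the bar between the fingers at crop (290,355), so I'm descending.

```bash
python3 -m crank '-1 -2 0.4 10 0 0 0;-1 0 0 10 0 0 0;-1 0 0 10 0 0 0;-1 0 0 7 0 0 0;0 0 0 0 0 0 0;0.5 0 0 0 0 0 0;0.5 0 0 0 0 0 0;0.5 0 0 0 0 0 0' 5
python3 -m crank '0.72 0 0 0 0 0 0;0.72 0 0 0 0 0 0;0.72 0 0 0 0 0 0;0.72 0 0 0 0 0 0' 5
python3 - <<'E'
from h import *
from workcell import grab_frame
b=grab_frame("scene");cv2.imwrite("pics/s2.png",cv2.resize(b[150:220,225:295],None,fx=7,fy=7,interpolation=cv2.INTER_CUBIC))
E
```

```text
time_s: 3.92
ee_pos: [529.2, -13.0, 153.3]
ee_rot: [180.0, 0.0, 109.3]
force: [0.0, 0.3, 0.2]
gripper_width: 54.2
gripper_force: 0.0
time_s: 4.42
ee_pos: [529.0, -13.0, 152.9]
ee_rot: [180.0, -0.0, 109.3]
force: [-0.6, 0.6, -0.0]
gripper_width: 14.5
gripper_force: 0.0
```

View pics/s2.png

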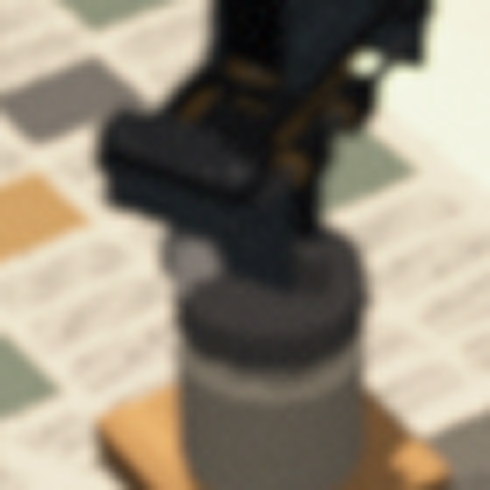

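The fingers straddle the bar at crop (260,260), with clearance above the cap. The lid's lower edge shows at crop row ~365, so I'll track that row to detect the drop. Now turning back in small steps with the jaws slack.

```bash
cat > edge.py <<'E'
from h import *
from workcell import grab_frame,env
b=grab_frame("scene");g=cv2.GaussianBlur(b,(0,0),.7).sum(2).astype(float)
p=g[190:222,258:270].mean(1);d=np.diff(p);k=d[2:-2].argmax()+2
w=np.clip(d[k-2:k+3],0,None);s=env.state()
print("edge row",round(190.5+(w@np.arange(k-2,k+3))/w.sum(),2),"t",round(s["time_s"],2),"yaw",s["ee_rot"][2].round(1),"pos",np.round(s["ee_pos"],1),"F",np.round(s["force"],1),"T",np.round(s["torque"],2))
E
python3 edge.py
python3 -c "
from h import *
for z in(115.5,107,103):print(z,proj('scene',np.array([529+39,-13+24,z])))"
python3 -m crank '0.75 0 0 0 0 0 0;0.75 0 0 0 0 0 -4;0.75 0 0 0 0 0 -4;0.75 0 0 0 0 0 -4;0.75 0 0 0 0 0 0;0.75 0 0 0 0 0 0'; python3 edge.py
```

```text
edge row 202.8 t 4.53 yaw 109.3 pos [529.  -13.  152.9] F [ 0.2 -0.1 -1. ] T [-0.06  0.08  0.05]
115.5 [258.68942561 202.82298785]
107 [258.71743507 204.77319704]
103 [258.73053425 205.68513756]
time_s: 5.28
ee_pos: [529.0, -13.0, 152.9]
ee_rot: [180.0, -0.0, 121.2]
force: [0.5, 0.3, 0.9]
gripper_width: 11.2
gripper_force: 0.0
edge row 202.75 t 5.33 yaw 121.2 pos [529.1 -13.  152.9] F [ 0.4  0.1 -1.3] T [-0.05  0.03 -0.03]
```

```bash
for i in 1; do python3 -m crank '0.75 0 0 0 0 0 -4;0.75 0 0 0 0 0 -4;0.75 0 0 0 0 0 0;0.75 0 0 0 0 0 0' >/dev/null; python3 edge.py; done
python3 -m crank '0.75 0 0 0 0 0 -4;0.75 0 0 0 0 0 -4;0.75 0 0 0 0 0 0;0.75 0 0 0 0 0 0' | tail -2; python3 edge.py
```

```text
edge row 202.8 t 5.88 yaw 129.2 pos [529.  -13.  152.9] F [ 0.6 -1.1  0.7] T [-0.05  0.01 -0.07]
gripper_width: 11.5
gripper_force: 0.0
edge row 202.86 t 6.42 yaw 137.2 pos [529.  -13.  152.9] F [-0.2 -0.1 -0.1] T [-0.06 -0.03  0.03]
```

```bash
python3 -m crank '0.75 0 0 0 0 0 -4;0.75 0 0 0 0 0 -4;0.75 0 0 0 0 0 0;0.75 0 0 0 0 0 0' | tail -2; python3 edge.py
```

```text
gripper_width: 11.5
gripper_force: 0.0
edge row 202.85 t 6.97 yaw 145.2 pos [529.  -13.  152.9] F [ 0.   0.4 -1. ] T [-0.07 -0.04 -0.  ]
```

```bash
python3 -c "
from h import *
from workcell import grab_frame
b=grab_frame('scene');cv2.imwrite('pics/s3.png',cv2.resize(b[150:220,225:295],None,fx=7,fy=7,interpolation=cv2.INTER_CUBIC))"
```

```text
(no output)
```

View pics/s3.png

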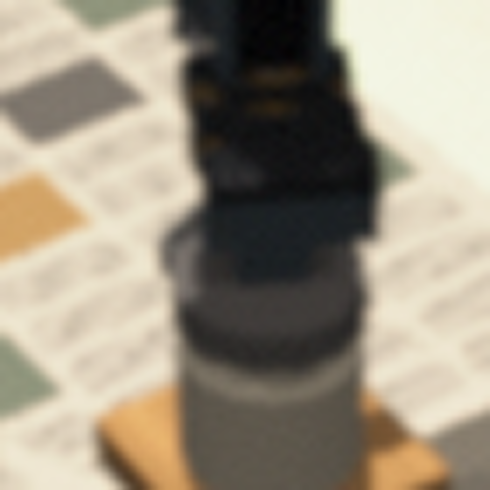

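The lid is still up (edge at row ~202.85) and the hand has turned about 36°. The bar is hidden behind the fingers. I'll keep turning.

```bash
python3 -m crank '0.75 0 0 0 0 0 -4;0.75 0 0 0 0 0 -4;0.75 0 0 0 0 0 0;0.75 0 0 0 0 0 0' | tail -2; python3 edge.py
```

```text
gripper_width: 11.7
gripper_force: 0.0
edge row 204.24 t 7.58 yaw 153.2 pos [529.1 -13.  153. ] F [ 0.2 -0.  -0.3] T [0.03 0.03 0.03]
```

```bash
python3 -m crank '0.72 0 0 0 0 0 2;0.72 0 0 0 0 0 0;0.72 0 0 0 0 0 0' | tail -2; python3 edge.py
```

```text
gripper_width: 13.1
gripper_force: 0.0
edge row 204.23 t 8.0 yaw 151.3 pos [529.  -13.  152.9] F [-0.9  0.1  0.3] T [-0.07  0.    0.01]
```

The edge moved 1.4 px, so the lid has dropped. I'm lowering 6 mm and turning forward with the jaws still slack.

```bash
python3 -m crank '0.75 0 0 3 0 0 0;0.75 0 0 3 0 0 0;0.75 0 0 0 0 0 5;0.75 0 0 0 0 0 5;0.75 0 0 0 0 0 5;0.75 0 0 0 0 0 5;0.75 0 0 0 0 0 0;0.75 0 0 0 0 0 0' | tail -2; python3 edge.py
python3 -m crank '0.75 0 0 0 0 0 5;0.75 0 0 0 0 0 5;0.75 0 0 0 0 0 5;0.75 0 0 0 0 0 5;0.75 0 0 0 0 0 0;0.75 0 0 0 0 0 0' | tail -2; python3 edge.py
```

```text
gripper_width: 11.3
gripper_force: 0.0
edge row 204.22 t 9.05 yaw 131.3 pos [529.  -13.  146.9] F [ 0.2 -0.3 -0.5] T [-0.07  0.   -0.03]
gripper_width: 11.5
gripper_force: 0.0
edge row 204.65 t 9.85 yaw 111.3 pos [529.1 -13.  147. ] F [-0.1  0.3 -0.5] T [-0.1  -0.03 -0.04]
```

```bash
python3 -m crank '0.75 0 0 0 0 0 5;0.75 0 0 0 0 0 5;0.75 0 0 0 0 0 0;0.75 0 0 0 0 0 0' | tail -2; python3 edge.py
python3 -m crank '0.75 0 0 0 0 0 4;0.75 0 0 0 0 0 4;0.75 0 0 0 0 0 0;0.75 0 0 0 0 0 0' | tail -2; python3 edge.py
```

```text
gripper_width: 11.3
gripper_force: 0.0
edge row 204.96 t 10.4 yaw 101.3 pos [529.1 -13.  146.9] F [ 0.8 -0.5 -0.4] T [-0.12 -0.02  0.  ]
gripper_width: 11.5
gripper_force: 0.0
edge row 205.0 t 10.95 yaw 93.3 pos [529.1 -13.1 146.9] F [0.4 0.  0.3] T [-0.1   0.03 -0.08]
```

```bash
python3 -m crank '0.75 0 0 0 0 0 3;0.75 0 0 0 0 0 2;0.75 0 0 0 0 0 0;0.75 0 0 0 0 0 0' | tail -2; python3 edge.py
python3 -m crank '0.75 0 0 0 0 0 2;0.75 0 0 0 0 0 2;0.75 0 0 0 0 0 0;0.75 0 0 0 0 0 0' | tail -2; python3 edge.py
```

```text
gripper_width: 11.4
gripper_force: 0.0
edge row 204.91 t 11.5 yaw 88.3 pos [529.1 -13.1 147. ] F [-0.  -0.1  0.8] T [-0.11  0.09  0.01]
gripper_width: 12.0
gripper_force: 5.3
edge row 204.97 t 12.05 yaw 84.3 pos [529.2 -13.  147. ] F [ 0.   0.6 -0.7] T [-0.   -0.08  0.3 ]
```

Torque rose to 0.3 N·m, the pads loaded up, and the edge stayed flat, so this is the forward stop. Releasing and rising.

```bash
python3 -m crank '0.6 0 0 0 0 0 -2;0.4 0 0 0 0 0 0;0.4 0 0 0 0 0 0;0.4 0 0 -30 0 0 0;0.4 0 0 -60 0 0 0;0.4 -40 0 0 0 0 0;0.4 -62 0 0 0 0 0;0.4 -62 0 0 0 0 0;0.4 -62 0 0 0 0 0;0.4 0 0 0 0 0 0'; python3 edge.py
python3 - <<'E'
from h import *
from workcell import grab_frame,models
b=grab_frame("scene");a=grab_frame("top")
A=cv2.resize(a[175:240,235:300],None,fx=6,fy=6,interpolation=cv2.INTER_CUBIC)
B=cv2.resize(b[170:235,230:295],None,fx=6,fy=6,interpolation=cv2.INTER_CUBIC)
for z,col in((139,(0,0,255)),(126.5,(0,255,0))):
  for k in np.linspace(0,2*np.pi,60):
    X=np.array([529+46*np.cos(k),-13+46*np.sin(k),z])
    for I,n,o in((A,"top",(235,175)),(B,"scene",(230,170))):
        q=((proj(n,X)-o+.5)*6).astype(int);cv2.circle(I,(int(q[0]),int(q[1])),1,col,-1)
cv2.imwrite("pics/ab2.png",np.hstack([A,B]))
for w in("lid_top","lid_grip"):
  print([d["point"].round(1).tolist() if hasattr(d["point"],"round") else d["point"] for n in("scene","top") for d in models.search_frame(w,n)[:1]])
E
```

```text
time_s: 13.3
ee_pos: [513.7, -242.4, 236.5]
ee_rot: [-180.0, 0.0, 85.9]
force: [0.6, 0.4, -0.6]
gripper_width: 27.2
gripper_force: 0.0
edge row 204.99 t 13.35 yaw 86.1 pos [ 513.8 -240.1  236.5] F [0.1 0.7 0.5] T [-0.13  0.07 -0.03]
[[538.5, -2.1, 127.7], [528.4, -14.2, 127.2]]
[[536.3, -6.0, 124.9], [522.3, -15.4, 128.3]]
```

View pics/ab2.png

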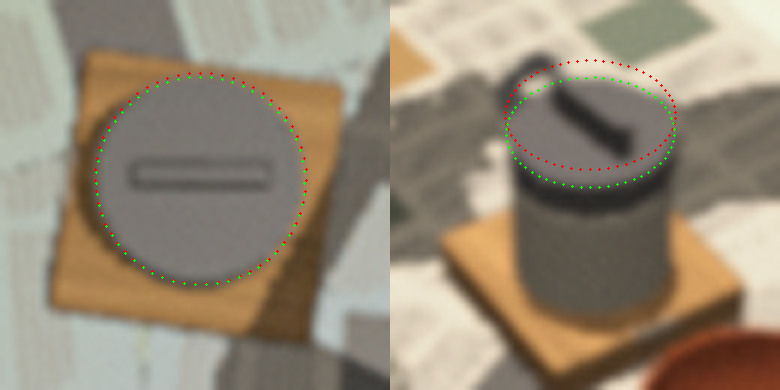

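The lid's top now matches the green circle for z = 126.5 (fully home) in the scene view. It sits centred and level, and the bar is square at crop (200,175). The robot is clear, so I'm handing in.

```bash
python3 -c "
from workcell import env
print(env.job_done())"
```

```text
the job is handed in; nothing more can be done
None
```

I turned the lid back until it dropped into the thread start, then forward to its stop. In the last pictures it sits level at home height with the gripper clear, and I handed the job in at about 13.5 s; no verdict was returned.

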